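# Find and press the hidden release of the spares case

### The arm

A 6-joint arm with a two-finger parallel gripper is mounted at the origin on a cart in front of the work surface, level with it; the furniture and walls round the work are solid. World frame = base frame: x ahead of the robot, y to its left, z up, the work surface at z = 0. Lengths are in m, angles in degrees, forces in N, time in s.
With the tool pointing down it reaches from about 0.225 to 0.875 m from the base axis. Payload 3.4 kg.
Tool frame: the origin (TCP) lies midway between the tips of the shut fingers; the grasp point (between the pads) lies 19 mm behind it; z points along the fingers, y is the line along which they close (so a half turn about z gives the same grasp; the last joint's range is limited). The gripper opens to 85 mm and grips with 20 to 120 N. Pads are 22 mm wide; open, the fingers measure 114 mm over their backs; the gripper's body (76 mm by 85 mm) begins 54 mm behind the grasp point. The pads swing forward as they close: fully open they stand 13 mm farther back than shut.
Start: joints at [-78.839, 15.808, 86.224, -0, 77.962, -6.933], TCP at [0.179, -0.547, 0.231] pointing down, gripper open.
Joint ranges: [-165.64, 165.64], [-43.16, 119.46], [12.63, 154.43], [-67.54, 247.53], [6.08, 155.33], [-154.97, 154.97]. Speed limits (degrees/s): [147.25, 147.25, 180, 180, 180, 180].

### API

Orientations are given as a 3x3 rotation matrix whose columns are the frame's x, y, z axes.
In Python, from station import arm gives the robot as it stands.
- The arm moves only by the shell command python3 -m handwheel 'ROWS' [FORCE]. ROWS is JSON, a list of rows, each a list of 5 numbers: the opening, from -1 (shut) to 1 (fully open), then the shift along the tool's x, y, z in units of 0.12 m (1.0 is 0.12 m), then the turn about the tool's z in units of 60 degrees (1.0 is 60 degrees). In form: [[claw, x, y, z, twist], ...]. A call has 1 to 12 rows; each row is the pose to reach, as a shift and turn from the pose commanded when the call began, along the tool's axes at that moment; what a row does not reach only later rows make up. A row lasts 1/8 s, in which the tool goes at most 62.5 mm and 10.7 degrees, less where a joint would pass 70% of its speed; a pose out of reach is approached as far as the arm can. A call with a number of a shift or a turn outside -1 to 1 is refused whole. A call with a gripper value outside its range is refused whole. The fingers move at their own pace and stop on an object; FORCE is the grip in N (left out, the last holds). Time passes only in rows, so rows that repeat a pose let the fingers close. It gives the time, the measured TCP pose, the force, the opening and the grip force at its end, in the units of the state.
- arm.read_state(): the state, without advancing time (a new reading comes with each control period).
- arm.grab_frame(name): name is "scene" or "top" or "wrist"; returns the picture (480x640x3 uint8, red, green, blue); there is no depth.
- arm.camera_model(name): a dict with "camera_matrix" (3x3 intrinsics, pixels), "position" and "rotation" of the camera in the world. Camera axes: x right, y up, looking along -z (the intrinsics and any distortion apply to the point x, -y, -z); pixel columns grow to the right and rows downward; lengths in m; the calibration is good to about 2 mm. A picture is of the moment at which its call begins: read the wrist's pose just before it. camera_model takes no time and is no camera call; for the wrist camera it gives the pose at the moment of the call.
- arm.sign_off(): hands the job in; it is judged then, once.
Trained networks look in the newest picture that a camera, given by its name, has taken for a name from the list of things; names that differ only in an ending like _2 or _b are one class to them, and where a whole thing is asked for, a point or a joint stands for the part that bears it (a point fixed in the world has none). Each returns a list of dicts, best first, with "p" (0 to 1); they miss things now and then, are a little off and sometimes report something else, mostly with a low value. They report only what shows in the picture. A call takes as long as a camera call.
- arm.find_in(thing, camera): "rect" ([centre column, centre row, width, height] in pixels, round what is visible of it).
- arm.place_of(thing, camera): "point" ([row, column] in pixels: a listed point, or the origin of a listed thing).
The state is a dict: "t": time; "joint_positions": joint angles; "qd": joint speeds; "tau": joint torques, N m; "position": TCP position; "tcp_rot": TCP orientation; "ft_force": force on the tool from outside, world axes, zero at the start; "torque": the same for the moment, N m; "gripper_width": finger opening in m; "grasp_force": force on a finger pad.
Only numpy, scipy, OpenCV 4.12 (cv2) and the standard library are available. Lean on these libraries where they do the work, as an engineer would, in place of code of your own. Each camera call takes 0.05 s, during which the arm holds its last target. There are 200 camera calls.

### The job

The long green spares case on the bench is opened by a release catch hidden in a notch somewhere along the black ledge on its far side. Run a shut fingertip along the outer face of that ledge until it finds the notch, press the catch inside fully home, toward the case, so that the lid pops ajar, and draw the hand clear. Use the catch only: keep the fingers off the lid, pick nothing up, and leave the loose things lying round the case where they are.

Things in the scene. Friction and masses are not known exactly. Their poses are not given: they have to be found in the camera images.
- case: Long, low green case, fixed: 120 mm (x) by 362 mm (y), 40 mm high with its lid. Origin: centre of its underside, on the bench. x points to its far side, y along its length to the left, z up. The far wall is at x = +60 mm; a black ledge runs all along it, standing 22 mm out, so its upright outer face is at x = +82 mm; its top is 26 mm above the bench, 14 mm below the lid's top.
- ledge_mid (a point): Middle of the ledge's top outer edge (x +82, y 0, z +26 mm of the case); axes as the case's. Between its end caps the ledge has six bays, each 52 mm long, centred at y = -130, -78, -26, +26, +78, +130 mm. Five are solid. One, another each run, is the notch: a 52 mm gap, open to the far side and above, with a 3 mm floor.
- ledge_left (a point): Left end (y = +156 mm of the case) of the six bays, on the ledge's top outer edge, 26 mm above the bench.
- ledge_right (a point): Right end (y = -156 mm of the case) of the six bays, likewise.
- catch (a joint): How far the release catch is pushed in, m: 0 as found, 0.008 home. Black block in the notch, 42 mm long, 5 to 24 mm above the bench, its face 10 mm behind the ledge's outer face (case x = +72 mm). It slides toward the case (-x of the case), needs 4 to 6 N, has no return spring and stays where it is left. Its place along the ledge is not told.
- lid: The case's green lid, 122 by 362 by 9 mm, hinged along the edge nearest the robot. Origin: on the hinge line at its middle, 31 mm above the bench; x points across the lid to its far edge. It is linked to the catch and rises as that goes in: by 0.12 rad (far edge 15 mm up) when the catch is home. It stays there.
- screwdriver: Loose red-handled screwdriver, 211 mm long, 28 mm thick, lying beyond the case's right end. Bystander.
- marker_0: Loose black and white marker pen, 141 mm long, 17 mm thick, lying beyond the case's left end. Bystander.
- note_block: Loose yellow note block, 76 by 76 by 30 mm, toward the back of the bench. Bystander.
- tape_measure: Loose yellow tape measure, 36 by 75 by 67 mm, to the left. Bystander.

How it is judged:
By the outcome, as a careful person would: the job done as asked, in the order asked, and still so for the second after the job is handed in, with the robot touching nothing.
It also fails if it takes over 64 s, if anything falls off the work surface, if the arm or the gripper's body presses on something with over 40 N, if the wrist force passes 120 N, or if a joint passes its speed limit or range.

## Working session

There is one attempt and no reset: what is moved stays moved. The work goes in short steps, Python scripts to look and compute and a shell command to move; the robot and the scene stay as the last step left them, time stands still between calls to the robot, and variables do not carry over. Pictures are saved under pics/ and viewed, at most 10 in all, crops included, and the job is handed in when it is done.

```bash
mkdir -p pics; cat > h.py <<'E'
import numpy as np, cv2
from station import arm
def ray(cam,rc):
    m=arm.camera_model(cam);K=np.array(m["camera_matrix"]);r,c=rc
    d=np.linalg.inv(K)@[c,r,1.];d=np.array([d[0],-d[1],-d[2]])
    return np.array(m["position"]),np.array(m["rotation"])@d
def onz(cam,rc,z):
    p,d=ray(cam,rc);return p+d*(z-p[2])/d[2]
def snap(cam,name):
    f=arm.grab_frame(cam);cv2.imwrite(f"pics/{name}.png",f[:,:,::-1]);return f
E
python3 - <<'E'
from h import *
np.set_printoptions(precision=4,suppress=True)
s=arm.read_state();print(s["t"],s["position"],np.array(s["tcp_rot"]))
Z=dict(case=0,ledge_mid=.026,ledge_left=.026,ledge_right=.026,catch=.02,lid=.031,screwdriver=.014,marker_0=.008,note_block=.015,tape_measure=.03)
print(arm.camera_model("top").keys())
for cam in("scene","top"):
    snap(cam,cam+"0")
    for k in Z:
        if cam=="scene" and k in("screwdriver","marker_0","note_block","tape_measure"):continue
        for q in arm.place_of(k,cam)[:2]:print(cam,k,q["p"],np.round(q["point"]),onz(cam,q["point"],Z[k]))
E
```

```text
0.0 [ 0.1785 -0.546   0.2304] [[ 0.9505  0.3106 -0.0004]
 [ 0.3106 -0.9505  0.0018]
 [ 0.0002 -0.0018 -1.    ]]
dict_keys(['camera_matrix', 'position', 'rotation'])
scene ledge_mid 0.84 [248. 333.] [ 0.6049 -0.0499  0.026 ]
scene ledge_mid 0.22 [264. 367.] [ 0.4654 -0.0421  0.026 ]
scene ledge_left 0.93 [265. 296.] [0.6243 0.0971 0.026 ]
scene ledge_left 0.74 [263. 367.] [ 0.4683 -0.0441  0.026 ]
scene ledge_right 0.81 [234. 368.] [ 0.5746 -0.195   0.026 ]Traceback (most recent call last):
  File "<stdin>", line 10, in <module>
ValueError: it knows: case, ledge_left, ledge_mid, ledge_right, lid, marker, note_block, screwdriver, tape_measure
```

View pics/scene0.png

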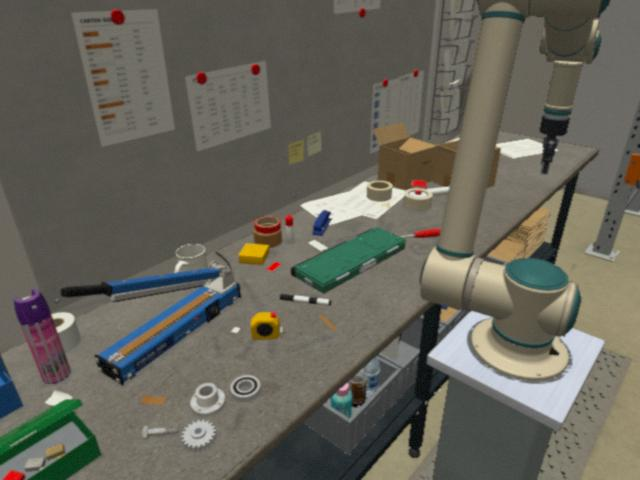

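The scene picture shows the green case at about (350, 258), its ledge on the wall side hidden behind it. The screwdriver is at (430, 233), the marker at (305, 298), the note block at (254, 253) and the tape measure at (265, 325).

```bash
python3 - <<'E'
from h import *
np.set_printoptions(precision=4,suppress=True)
Z=dict(case=0,ledge_mid=.026,ledge_left=.026,ledge_right=.026,lid=.031,screwdriver=.014,marker=.008,note_block=.015,tape_measure=.03)
for cam in("top","scene"):
    snap(cam,cam+"0")
    for k in Z:
        try:
            for q in arm.place_of(k,cam)[:2]:print(cam,k,q["p"],np.round(q["point"]),onz(cam,q["point"],Z[k]))
        except Exception as e:print(k,e)
E
```

```text
top ledge_mid 0.65 [254. 362.] [ 0.6031 -0.0643  0.026 ]
top ledge_left 0.77 [241. 294.] [0.6281 0.0929 0.026 ]
top ledge_left 0.31 [287. 356.] [ 0.5264 -0.0515  0.026 ]
top ledge_right 0.82 [260. 425.] [ 0.5933 -0.2083  0.026 ]
top ledge_right 0.2 [296. 248.] [0.4999 0.1911 0.026 ]
top lid 0.9 [311. 354.] [ 0.4728 -0.047   0.031 ]
top screwdriver 0.86 [314. 460.] [ 0.4746 -0.2885  0.014 ]
top marker 0.88 [296. 246.] [0.5022 0.1976 0.008 ]
top tape_measure 0.91 [302. 181.] [0.4828 0.3382 0.03  ]
scene case 0.96 [263. 354.] [ 0.5246 -0.0547  0.    ]
scene ledge_mid 0.85 [249. 335.] [ 0.5953 -0.0489  0.026 ]
scene ledge_left 0.85 [262. 297.] [0.6316 0.0855 0.026 ]
scene ledge_right 0.67 [231. 368.] [ 0.5869 -0.2125  0.026 ]
scene ledge_right 0.38 [260. 258.] [0.729  0.1521 0.026 ]
scene lid 0.61 [262. 368.] [ 0.4637 -0.0424  0.031 ]
scene lid 0.58 [301. 307.] [0.4717 0.215  0.031 ]
scene screwdriver 0.72 [240. 411.] [ 0.4552 -0.2698  0.014 ]
scene marker 0.62 [302. 304.] [0.4958 0.2009 0.008 ]
scene note_block 0.56 [258. 256.] [0.7559 0.1376 0.015 ]
scene tape_measure 0.96 [339. 266.] [0.4447 0.3879 0.03  ]
scene tape_measure 0.72 [250. 330.] [ 0.5988 -0.0279  0.03  ]
```

View pics/top0.png

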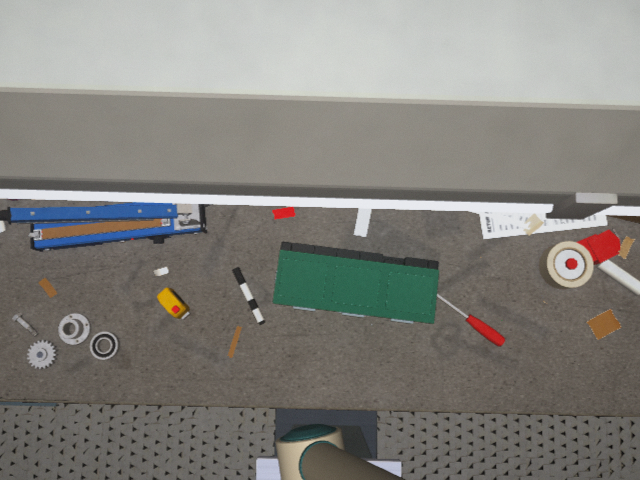

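The top picture has y to the left and far up. The case spans columns 275–438 and rows 242–322, with the black ledge along its upper edge. The screwdriver tip is close to the case's right end at (440, 295), the marker is at (249, 296), and something hides the note block. I'll enlarge the ledge and refine the case's pose by fitting the lid's green edge.

```bash
python3 - <<'E'
from h import *
np.set_printoptions(precision=4,suppress=True)
for c in("top","scene"):print(c,arm.camera_model(c)["position"])
f=cv2.imread("pics/top0.png")
cv2.imwrite("pics/crop1.png",cv2.resize(f[225:335,265:450],None,fx=4.3,fy=4.3,interpolation=cv2.INTER_CUBIC))
h=cv2.cvtColor(f,cv2.COLOR_BGR2HSV);m=cv2.inRange(h,(60,80,40),(95,255,255))
m[:, :260]=0;m[:,450:]=0;m[:230]=0;m[340:]=0
c=max(cv2.findContours(m,0,2)[0],key=cv2.contourArea)
r=cv2.minAreaRect(c);b=cv2.boxPoints(r)
P=np.array([onz("top",(y,x),.040)[:2] for x,y in b]);print(b,P)
for i in range(4):print(np.linalg.norm(P[i]-P[i-1]))
E
```

```text
top [0.4236 0.0224 1.3287]
scene [-0.2246  0.9538  0.7649]
[[272.3846 302.9231]
 [279.1077 249.1385]
 [439.7231 269.2154]
 [433.     323.0001]] [[ 0.4859  0.1339]
 [ 0.6067  0.1238]
 [ 0.5713 -0.2382]
 [ 0.4511 -0.2229]]
0.35854314530874115
0.12124374542586142
0.3637947880017448
0.12109426313081742
```

View pics/crop1.png

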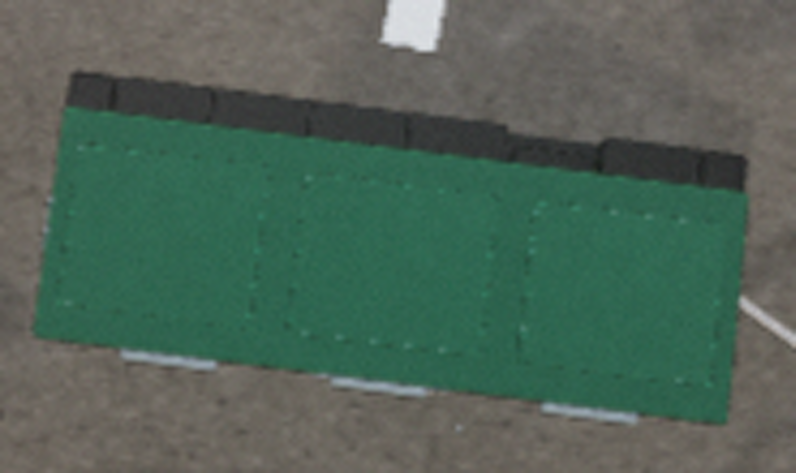

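The crop shows the ledge's recess at crop (555, 150), the fifth bay from the left, so the notch is probably at y = -78 mm. I'll start the fingertip on the face well to the left of it and run to the right. First I'll fit the case's pose in world coordinates and work out the approach.

```bash
cat >> h.py <<'E'
def units(target,yaw=None):
    s=arm.read_state();R=np.array(s["tcp_rot"]);d=R.T@(np.array(target)-s["position"])/.12
    y0=np.degrees(np.arctan2(R[1,0],R[0,0]))
    print("t",s["t"],"units",d.round(3),"yaw",y0.round(2),"twist",None if yaw is None else round((y0-yaw)/60,3))
E
python3 - <<'E'
from h import *
np.set_printoptions(precision=4,suppress=True)
f=cv2.imread("pics/top0.png")
h=cv2.cvtColor(f,cv2.COLOR_BGR2HSV);m=cv2.inRange(h,(60,80,40),(95,255,255))
m[:, :260]=0;m[:,450:]=0;m[:230]=0;m[340:]=0
c=max(cv2.findContours(m,0,1)[0],key=cv2.contourArea)[:,0]
W=np.array([onz("top",(y,x),.040)[:2] for x,y in c])*1000
r=cv2.minAreaRect(W.astype(np.float32));print(r)
B=cv2.boxPoints(r);i=B[:,0].argsort()
# fit line to far edge (robust)
cen=np.array(r[0]);q=W-cen;th=np.radians(-6)
for _ in range(3):
    X=np.array([np.cos(th),np.sin(th)]);Y=np.array([-X[1],X[0]])
    u=q@X;v=q@Y
    for nm,s in(("far",u>50),("near",u<-50)):
        s=s&(abs(v)<165);k=np.polyfit(v[s],u[s],1)
        print(nm,k)
        th+= -np.arctan(k[0])/2
th=float(th);X=np.array([np.cos(th),np.sin(th)]);Y=np.array([-X[1],X[0]])
print("yaw",np.degrees(th),"v range",(q@Y).min(),(q@Y).max(),"u",(q@X).min(),(q@X).max())
for p in([.6031,-.0643],[.6281,.0929],[.5933,-.2083]):print("ledge in case",(np.array(p)*1000-cen)@X,(np.array(p)*1000-cen)@Y)
np.savez("case.npz",c=cen/1000,X=X,Y=Y)
C=lambda x,y:cen/1000+X*x+Y*y
print(C(.125,.04));units([*C(.125,.04),.16],np.degrees(th))
print("shelf edge if on bench",onz("top",(200,330),0))
E
```

```text
((528.7926025390625, -50.62214660644531), (359.7223815917969, 121.13809204101562), 84.43474578857422)
far [-0.0074 59.3729]
near [ -0.0066 -59.3783]
far [-0.0005 59.3751]
near [  0.0004 -59.377 ]
far [-0.0004 59.3751]
near [  0.0004 -59.377 ]
yaw -5.596218156076882 v range -179.8734394280087 179.8525429042134 u -60.60734632260624 60.56922804080169
ledge in case 75.28706251603327 -6.3664125361317945
ledge in case 84.83820324202456 152.52227715206564
ledge in case 79.5762489823596 -150.6357539758746
[ 0.6571 -0.023 ]
t 1.25 units [ 5.146 -2.909  0.594] yaw 18.09 twist 0.395
shelf edge if on bench [0.7325 0.012  0.    ]
```

```bash
python3 -m handwheel '[[-1,0.5,-0.28,0,0.15],[-1,1,-0.57,0,0.3],[-1,1,-0.57,0,0.395],[-1,1,-0.57,0,0.395]]' 30 && python3 - <<'E'
from h import *
units([.6571,-.023,.16],-5.6)
E
```

```text
t: 1.75
position: [0.2721, -0.4435, 0.2316]
tcp_rot: [[0.996, -0.094, 0.0], [-0.094, -0.996, -0.001], [0.0, 0.001, -1.0]]
ft_force: [0.4, -0.2, -0.4]
gripper_width: 0.0122
grasp_force: 0.0
t 1.75 units [ 2.864 -3.791  0.595] yaw -5.4 twist 0.003
```

```bash
python3 -m handwheel '[[-1,0.35,-0.5,0,0],[-1,0.72,-1,0,0],[-1,0.72,-1,0,0]]' | head -2;  python3 -m handwheel '[[-1,0.35,-0.5,0,0],[-1,0.72,-1,0,0],[-1,0.72,-1,0,0]]' | head -2; python3 -m handwheel '[[-1,0.35,-0.5,0,0],[-1,0.72,-1,0,0],[-1,0.72,-1,0,0]]' | head -2; python3 - <<'E'
from h import *
units([.6571,-.023,.16],-5.6)
E
```

```text
t: 2.12
position: [0.3702, -0.3322, 0.2314]
t: 2.5
position: [0.4686, -0.2213, 0.2313]
t: 2.88
position: [0.5667, -0.1102, 0.231]
t 2.875 units [ 0.681 -0.795  0.592] yaw -5.41 twist 0.003
```

```bash
python3 -m handwheel '[[-1,0.35,-0.4,0,0],[-1,0.7,-0.79,0.3,0.003],[-1,0.7,-0.79,0.5,0.003],[-1,0.7,-0.79,0.5,0.003],[-1,0.7,-0.79,0.5,0.003]]'; python3 - <<'E'
from h import *
np.set_printoptions(precision=4,suppress=True)
snap("wrist","w1");snap("top","t1")
d=np.load("case.npz");c,X,Y=d["c"],d["X"],d["Y"]
s=arm.read_state();p=np.array(s["position"][:2])-c;print("case xy",p@X,p@Y)
for cam in("wrist",):
  for k in("ledge_mid","ledge_left","ledge_right"):
    for q in arm.place_of(k,cam)[:1]:
        w=onz(cam,q["point"],.026);e=w[:2]-c;print(k,q["p"],np.round(q["point"]),w,"case",e@X,e@Y)
E
```

```text
t: 3.5
position: [0.6575, -0.0269, 0.1722]
tcp_rot: [[0.995, -0.102, 0.001], [-0.102, -0.995, -0.001], [0.001, 0.001, -1.0]]
ft_force: [-1.0, 0.9, 0.3]
gripper_width: -0.0003
grasp_force: 0.0
case xy 0.1260615813665883 0.03636606960103461
ledge_left 0.64 [274. 191.] [0.6279 0.0954 0.026 ] case 0.08440896164380808 0.1550376612950529
ledge_right 0.68 [273. 544.] [ 0.5967 -0.2141  0.026 ] case 0.083553174503368 -0.15610449086041386
```

View pics/w1.png

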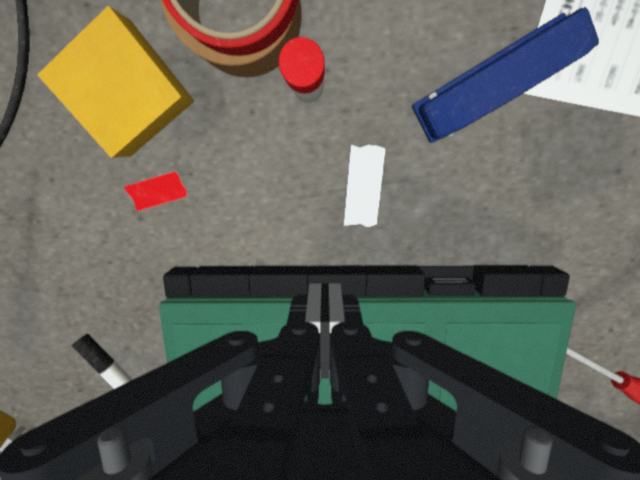

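The wrist picture shows the ledge from (165, 280) to (568, 280), with the notch at columns 425–475 and a grey glint from the catch inside it. Beyond the face is clear bench, and the note block is far off at (115, 80). I'll lower the tip beside the face.

```bash
python3 -m handwheel '[[-1,0,0,0.4,0],[-1,0,0,0.8,0],[-1,0,0,0.8,0],[-1,0,0,0.8,0]]' |head -2; python3 - <<'E'
from h import *
d=np.load("case.npz");c,X,Y=d["c"],d["X"],d["Y"]
units([*(c+.097*X+.040*Y),.014],-5.7)
E
```

```text
t: 4.25
position: [0.6588, -0.0256, 0.0773]
t 4.25 units [-0.251 -0.019  0.526] yaw -5.79 twist -0.002
```

```bash
python3 -m handwheel '[[-1,0,0,0.25,0],[-1,0,0,0.51,0],[-1,0,0,0.52,0],[-1,-0.12,0,0.52,0],[-1,-0.24,0,0.52,0],[-1,-0.24,0,0.52,0],[-1,-0.24,0,0.52,0]]' ; python3 - <<'E'
from h import *
d=np.load("case.npz");c,X,Y=d["c"],d["X"],d["Y"]
units([*(c+.092*X+.040*Y),.014],-5.7)
E
```

```text
t: 5.12
position: [0.6291, -0.0224, 0.0138]
tcp_rot: [[0.995, -0.101, 0.002], [-0.101, -0.995, -0.0], [0.002, 0.0, -1.0]]
ft_force: [-0.5, 0.5, -0.1]
gripper_width: 0.0003
grasp_force: 0.0
t 5.125 units [-0.042 -0.017 -0.002] yaw -5.78 twist -0.001
```

Now I'll ease in to contact, 1 mm at a time.

```bash
for i in 1 2; do :; done; python3 -m handwheel '[[-1,-0.01,0,0,0],[-1,-0.02,0,0,0],[-1,-0.03,0,0,0],[-1,-0.03,0,0,0]]' | grep -E 'pos|ft'; python3 -m handwheel '[[-1,-0.01,0,0,0],[-1,-0.01,0,0,0]]' | grep -E 'pos|ft'; python3 -m handwheel '[[-1,-0.01,0,0,0],[-1,-0.01,0,0,0]]' | grep -E 'pos|ft'
```

```text
position: [0.6262, -0.0221, 0.0128]
ft_force: [3.9, -0.7, -2.6]
position: [0.6261, -0.0221, 0.013]
ft_force: [5.1, -0.1, -4.2]
position: [0.6261, -0.0221, 0.0131]
ft_force: [7.6, 0.0, -5.2]
```

Contact is firm at about 7 N. Now I'll run right along the face.

```bash
python3 -m handwheel '[[-1,0,0.06,0,0],[-1,0,0.12,0,0],[-1,0,0.18,0,0],[-1,0,0.24,0,0],[-1,0,0.3,0,0],[-1,0,0.36,0,0],[-1,0,0.42,0,0],[-1,0,0.48,0,0]]' | grep -E 't:|pos|ft'; python3 - <<'E'
from h import *
d=np.load("case.npz");c,X,Y=d["c"],d["X"],d["Y"]
p=np.array(arm.read_state()["position"][:2])-c;print(p@X,p@Y)
E
python3 -m handwheel '[[-1,0,0.06,0,0],[-1,0,0.12,0,0],[-1,0,0.16,0,0]]' | grep -E 't:|pos|ft'; python3 - <<'E'
from h import *
d=np.load("case.npz");c,X,Y=d["c"],d["X"],d["Y"]
p=np.array(arm.read_state()["position"][:2])-c;print(p@X,p@Y)
E
```

```text
t: 7.12
position: [0.6205, -0.0782, 0.014]
tcp_rot: [[0.995, -0.102, 0.007], [-0.102, -0.995, 0.001], [0.007, -0.002, -1.0]]
ft_force: [7.8, 4.5, -1.3]
0.09398014835406049 -0.0185115306871228
t: 7.5
position: [0.6186, -0.0974, 0.014]
tcp_rot: [[0.995, -0.102, 0.008], [-0.102, -0.995, 0.001], [0.007, -0.002, -1.0]]
ft_force: [6.8, 4.4, -0.3]
0.09396647159225764 -0.0377978306739626
```

```bash
cat > c.py <<'E'
from h import *
d=np.load("case.npz");c,X,Y=d["c"],d["X"],d["Y"]
s=arm.read_state();p=np.array(s["position"][:2])-c;print(s["t"],"case",(p@X).round(4),(p@Y).round(4),"z",s["position"][2],"F",s["ft_force"])
E
python3 -m handwheel '[[-1,0,0.05,0,0],[-1,0,0.1,0,0],[-1,0,0.15,0,0]]' >/dev/null; python3 c.py
python3 -m handwheel '[[-1,0,0.04,0,0],[-1,0,0.08,0,0],[-1,0,0.1,0,0],[-1,0,0.1,0,0]]' >/dev/null; python3 c.py
python3 -m handwheel '[[-1,0,0.03,0,0],[-1,0,0.06,0,0],[-1,0,0.06,0,0]]' >/dev/null; python3 c.py
```

```text
7.875 case 0.0938 -0.0557 z 0.01417830042380985 F [6.82429028 3.82668058 1.89470208]
8.375 case 0.0896 -0.0691 z 0.012613671495298604 F [-0.73131957 -0.89371732 -0.3106121 ]
8.75 case 0.0903 -0.0764 z 0.012884481012375475 F [-0.34770829  0.07506969  0.03064831]
```

The tip dropped 4 mm into the notch at y ≈ -69 mm and the contact force vanished. I'll centre on the catch and press it.

```bash
python3 -m handwheel '[[-1,0,0.01,0,0],[-1,-0.03,0.01,0,0],[-1,-0.05,0.01,0,0],[-1,-0.07,0.01,0,0],[-1,-0.07,0.01,0,0]]' >/dev/null; python3 c.py
python3 -m handwheel '[[-1,-0.01,0,0,0],[-1,-0.02,0,0,0],[-1,-0.03,0,0,0],[-1,-0.04,0,0,0],[-1,-0.04,0,0,0]]' >/dev/null; python3 c.py
```

```text
9.375 case 0.0832 -0.0772 z 0.013095669637144546 F [ 4.72358585  0.22560419 -2.51073833]
10.0 case 0.077 -0.0772 z 0.013023410906976174 F [ 3.85708411 -0.64246708 -1.07611795]
```

```bash
python3 -m handwheel '[[-1,-0.01,0,0,0],[-1,-0.02,0,0,0],[-1,-0.02,0,0,0]]' >/dev/null; python3 c.py
python3 -m handwheel '[[-1,-0.01,0,0,0],[-1,-0.02,0,0,0],[-1,-0.02,0,0,0]]' >/dev/null; python3 c.py; python3 -c "
from h import *
snap('top','t2')
f=cv2.imread('pics/t1.png')[225:335,265:450];g=cv2.imread('pics/t2.png')[225:335,265:450];h=cv2.imread('pics/top0.png')[225:335,265:450]
cv2.imwrite('pics/cmp.png',cv2.resize(np.vstack([h,g]),None,fx=2.7,fy=2.7,interpolation=2))
snap('wrist','w2')"
```

```text
10.375 case 0.0759 -0.0772 z 0.013075671222849816 F [ 6.3571736   1.30297224 -2.3258612 ]
10.75 case 0.0758 -0.0773 z 0.013169424714321313 F [11.02826233  1.42005515 -5.22578189]
```

View pics/w2.png

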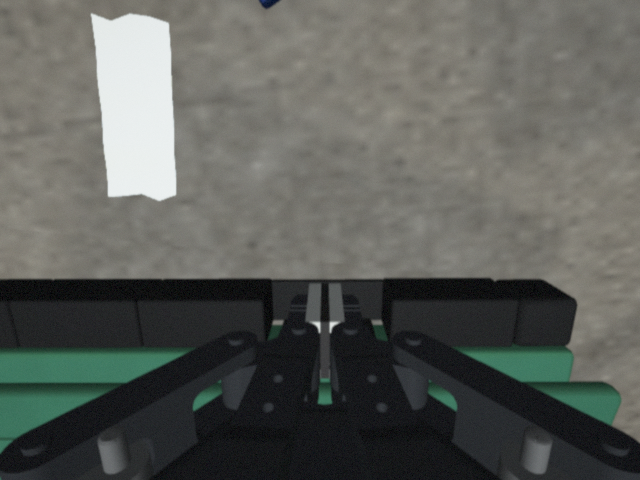

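The motion hit a hard stop 18.2 mm behind the ledge face (10 + 8 mm) at 11 N. The wrist view shows the fingers in the notch and the lid standing up, with a gap between case and lid at rows 345–385. I'll draw straight out, then up.

```bash
python3 -m handwheel '[[-1,0.1,0,0,0],[-1,0.3,0,0,0],[-1,0.48,0,0,0],[-1,0.48,0,0,0],[-1,0.48,0,-0.4,0],[-1,0.48,0,-0.9,0],[-1,0.48,0,-0.9,0],[-1,0.48,0,-0.9,0]]' >/dev/null; python3 c.py; python3 -m handwheel '[[-1,0,0,-0.5,0],[-1,0,0,-0.8,0],[-1,0,0,-0.8,0],[-1,0,0,-0.8,0]]' >/dev/null; python3 c.py; python3 -c "
from h import *
snap('wrist','w3')
snap('scene','s3')
a=cv2.imread('pics/scene0.png')[215:315,270:460];b=cv2.imread('pics/s3.png')[215:315,270:460]
cv2.imwrite('pics/cmp.png',cv2.resize(np.vstack([a,b]),None,fx=2.9,fy=2.9,interpolation=2))"
```

```text
11.85 case 0.1278 -0.0773 z 0.12054060551388665 F [-0.52410372  0.16123587 -0.4873123 ]
12.35 case 0.1281 -0.0772 z 0.21439506588845886 F [ 0.13558121 -0.43319106 -0.11693568]
```

View pics/cmp.png

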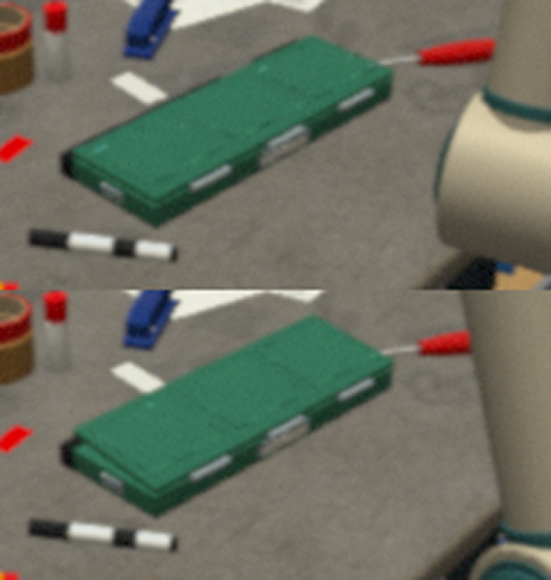

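View pics/w3.png

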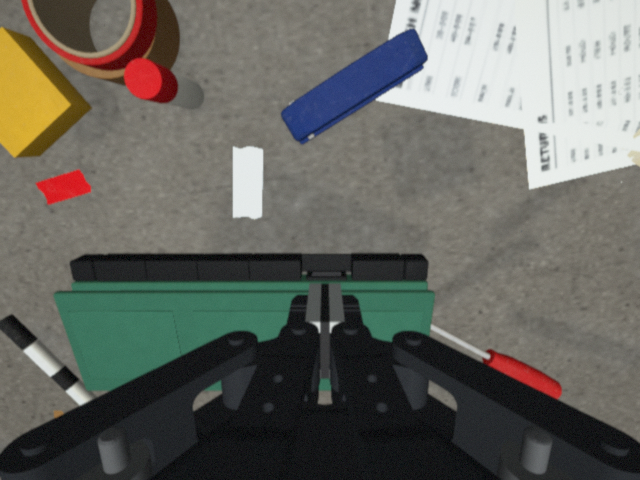

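In the before/after crop the lid's far edge is raised, with a wedge gap at the left end at crop (80, 440), and the marker and screwdriver have not moved. The wrist view shows the catch pushed in at (327, 268) and the hand clear.

```bash
python3 -c "
from station import arm
print(arm.sign_off())"
```

```text
the job is handed in; nothing more can be done
None
```

The fingertip found the notch in the fifth bay from the left and pressed the catch to its stop, the lid popped ajar, and I drew the hand clear and handed the job in at about 12.5 s on the robot's clock; the marker and screwdriver look unmoved in the pictures, and the hand went nowhere near the note block or tape measure.

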